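# Close the twist-lock pigment keeper over its inner canister

### The job

Stand the small canister upright in the socket of the keeper base, then close the keeper: lower the big hollow cover over the canister, turn it until its hidden lugs drop into the gaps of the neck, then twist it clockwise (seen from above) as far as it goes, until it sits level, fully home and locked, and let go. Leave the tape roll, the cup and the jar where they stand.

Things in the scene. Friction and masses are not known exactly. Their poses are not given: they have to be found in the camera images.
- base: Keeper base, fixed to the bench: a square wooden plinth 130 x 130 x 12 mm with a round steel neck ring standing on it, to 44 mm above the bench. Origin: centre of the plinth's underside, at bench level, on the neck's axis; z up. The neck ring's angle differs each time and is NOT given by this yaw: it must be seen or felt. The ring does not turn in use.
- socket (a point): Centre of the socket's floor, 12 mm above the base's origin. The socket is the round bore of the neck, 55 mm across and 32 mm deep, open at the top. The neck is 70 mm across outside; its rim is chamfered to 62 mm over the top 5 mm.
- rails (a point): On the neck's axis, at the level of the rail tops, 30.5 mm above the base's origin. Three rails 5 mm thick run round the neck, 82 mm across, with three gaps between them, each 24 degrees wide, 120 degrees apart. A cover whose lugs are not over the gaps rests here with its rim at this level; over the gaps its lugs drop 13.5 mm onto steps.
- lock (a point): On the neck's axis, on the plinth's top (12 mm above the base's origin), where the cover's rim stands when locked. From the gaps the lugs turn clockwise seen from above (yaw decreasing) on steps 5 mm above this, under the rails; 37 degrees past the gap's middle they drop 5 mm off the steps to this level; a stop ends the turn at 47 degrees. Turning the other way from the gaps is blocked.
- cover: The big cover, a hollow aluminium shell, open below, standing on the bench: 93 mm across, 96 mm high, bore 86 mm across and 92 mm deep. Origin: centre of its lower rim; z up along its axis. Inside the rim are three lugs, 10 mm wide, 6 mm high, flush with the rim, reaching in to 37 mm from the axis, at 0, 120 and 240 degrees from its x axis. About 0.32 kg (varies).
- cover_grip (a point): Middle of the wooden bar grip on the cover's roof, 110 mm above the cover's origin. The bar is 56 mm long along the cover's x axis, 16 mm thick along y and 28 mm high (96 to 124 mm above the cover's origin).
- inner: The small closed canister, a plain aluminium tin, 48 mm across and 85 mm high, standing upright on the bench at the start. Origin: centre of its underside, z up along its axis. About 0.2 kg (varies). In the socket its top stands 53 mm above the neck's rim.
- tape: Bystander: a roll of paper masking tape lying flat, 96 mm across, 24 mm high. Origin: centre of its underside.
- cup: Bystander: a white ceramic cup 76 mm across, 85 mm high. Origin: centre of its underside.
- jar: Bystander: a glass jar with a steel lid, 64 mm across, 85 mm high. Origin: centre of its underside.
Mind the look-alikes: they are no part of the job. Leave any black look-alike of the cover alone. Leave any red look-alike of the inner alone.

How it is judged:
By the outcome, as a careful person would: the job done as asked, in the order asked, and still so for the second after the job is handed in, with the robot touching nothing.
It also fails if it takes over 72 s, if anything falls off the work surface, if the arm or the gripper's body presses on something with over 40 N, if the wrist force passes 120 N, or if a joint passes its speed limit or range.

### The arm

A 6-joint arm with a two-finger parallel gripper is mounted at the origin on the work surface. World frame = base frame: x ahead of the robot, y to its left, z up, the work surface at z = 0. Lengths are in m, angles in rad, forces in N, time in s.
With the tool pointing down it reaches from about 0.425 to 0.95 m from the base axis. Payload 3.5 kg.
Tool frame: the origin (TCP) lies between the finger pads; the fingertips stand 22 mm ahead of it and the grasp point (between the pads) lies 3 mm ahead of it (ctrl.nose_length is the z of the fingertips in the tool frame, in m); z points along the fingers, y is the line along which they close (so a half turn about z gives the same grasp; the last joint's range is limited). The gripper opens to 85 mm and grips with 20 to 120 N. Pads are 22 mm wide; open, the fingers measure 114 mm over their backs; the gripper's body (76 mm by 85 mm) begins 54 mm behind the grasp point. The pads swing forward as they close: fully open they stand 13 mm farther back than shut.
Start: joints at [1.194, 0.286, 1.577, -0, 1.279, -0.15], TCP at [0.152, 0.658, 0.253] pointing down, gripper open.
Joint ranges: [-2.77, 2.77], [-0.9, 2.22], [0.21, 2.48], [-1.53, 4.67], [0.24, 2.81], [-2.84, 2.84]. Speed limits (rad/s): [2.79, 2.79, 3.14, 3.14, 3.14, 3.14].

### API

Orientations are given as a unit quaternion [x, y, z, w].
In Python, from plant import ctrl gives the robot as it stands. The module is installed in compiled form; this text tells all that it offers.
- The arm moves only by the tool send_rows, never from a script. Its argument "rows" is text: rows parted by semicolons, each of 7 numbers parted by spaces: the turn, a rotation vector about the tool's x, y, z in degrees, then the shift along the tool's x, y, z in mm, then the opening, from -1 (shut) to 1 (fully open). A call has 1 to 8 rows; each row is the pose to reach, as a shift and turn from the pose commanded when the call began, along the tool's axes at that moment; what a row does not reach only later rows make up. A row lasts 1/8 s, in which the tool goes at most 62.5 mm and 10.7 degrees, less where a joint would pass 70% of its speed; a pose out of reach is approached as far as the arm can. A call with a gripper value outside its range is refused whole. The fingers move at their own pace and stop on an object; "grip_force" is the grip in N (left out, the last holds). Time passes only in rows, so rows that repeat a pose let the fingers close. It gives the time, the measured TCP pose, the force, the opening and the grip force at its end, in the units of the state.
- ctrl.get_state(): the state, without advancing time (a new reading comes with each control period).
- ctrl.read_camera(name): name is "side" or "top"; returns a dict with "color" (420x560x3 uint8, red, green, blue), "fx", "fy", "cx", "cy" (pixels), "D" ([k1, k2, p1, p2, k3] as OpenCV has them; the pictures are not rectified), "extrinsics" (4x4, takes a point from world to camera coordinates). Camera axes: x right, y down, z forward; pixel columns grow to the right and rows downward; lengths in m; the calibration is good to about 2 mm. A picture is of the moment at which its call begins. There is no depth.
- ctrl.sign_off(): hands the job in; it is judged then, once.
Trained networks look in a picture, given as the dict that the camera call returned (one of the last four; its "shot" number tells which), for a name from the list of things; names that differ only in an ending like _2 or _b are one class to them, and where a whole thing is asked for, a point or a joint stands for the part that bears it (a point fixed in the world has none). Each returns a list of dicts, best first, with "p" (0 to 1); they miss things now and then, are a little off and sometimes report something else, mostly with a low value. They report only what shows in the picture. A call takes as long as a camera call. They do not tell look-alikes from the thing itself.
- ctrl.look_for(picture, target): "position" ([x, y, z] in m, in the coordinates of the camera as it stood for that picture, good to about 4 mm: the middle of the surface that is visible of it).
The state is a dict: "time": time; "qpos": joint angles; "dq": joint speeds; "joint_efforts": joint torques, N m; "eef_pos": TCP position; "tcp_rot": TCP orientation; "contact_force": force on the tool from outside, world axes, zero at the start; "wrist_torque": the same for the moment, N m; "opening": opening from 0.0 (shut) to 1.0 (fully open); "finger_force": force on a finger pad.
Only numpy, scipy, OpenCV 4.12 (cv2) and the standard library are available. Lean on these libraries where they do the work, as an engineer would, in place of code of your own. Each camera call takes 0.05 s, during which the arm holds its last target. There are 200 camera calls.

## Working session

There is one attempt and no reset: what is moved stays moved. The work goes in short steps, Python scripts to look and compute and a tool call to move; the robot and the scene stay as the last step left them, time stands still between calls to the robot, and variables do not carry over. Pictures are saved under pics/ and viewed, at most 10 in all, crops included, and the job is handed in when it is done.

Besides the shell and the picture viewer there is one more tool, called after ">>>" as name(argument=value, ...) on one line, values as JSON. send_rows: Moves the arm, as the interface text tells. Its arguments: {"type":"object","properties":{"rows":{"type":"string"},"grip_force":{"type":"number"}},"required":["rows"]}

```bash
mkdir -p pics
cat > h.py <<'E'
import numpy as np, cv2
from plant import ctrl
from scipy.spatial.transform import Rotation as R
def shot(cam,name=None):
    p=ctrl.read_camera(cam)
    if name: cv2.imwrite(f'pics/{name}.png',cv2.cvtColor(p['color'],cv2.COLOR_RGB2BGR))
    return p
def K(p): return np.array([[p['fx'],0,p['cx']],[0,p['fy'],p['cy']],[0,0,1.]])
def proj(p,X):
    E=np.array(p['extrinsics']); r,_=cv2.Rodrigues(E[:3,:3])
    return cv2.projectPoints(np.atleast_2d(np.array(X,float)),r,E[:3,3],K(p),np.array(p['D'],float))[0][:,0]
def ray(p,uv):
    E=np.array(p['extrinsics']); n=cv2.undistortPoints(np.array([[uv]],float),K(p),np.array(p['D'],float))[0,0]
    return -E[:3,:3].T@E[:3,3], E[:3,:3].T@np.array([*n,1])
def onz(p,uv,z):
    o,d=ray(p,uv); return o+d*(z-o[2])/d[2]
def tri(p1,u1,p2,u2):
    o1,d1=ray(p1,u1);o2,d2=ray(p2,u2)
    A=np.stack([d1,-d2],1);s=np.linalg.lstsq(A,o2-o1,rcond=None)[0]
    a,b=o1+s[0]*d1,o2+s[1]*d2
    return (a+b)/2,np.linalg.norm(a-b)
def look(p,t):
    E=np.linalg.inv(np.array(p['extrinsics']))
    return [(round(d['p'],2),(E@np.array([*d['position'],1]))[:3].round(4)) for d in ctrl.look_for(p,t)]
E
python3 - <<'E'
from h import *
np.set_printoptions(suppress=True)
s=ctrl.get_state();print(s, ctrl.nose_length)
for c in ['side','top']:
    p=shot(c,c+'0');E=np.linalg.inv(p['extrinsics']);print(c,E.round(3).tolist(),p['fx'])
    for t in ['base','cover','cover_grip','inner','tape','cup','jar']:
        for q in look(p,t): print(t,q[0],q[1],proj(p,q[1])[0].round())
E
```

```text
{'time': 0.0, 'qpos': array([ 1.19398664,  0.28722093,  1.5781615 ,  0.000021  ,  1.27859928,
       -0.14999907]), 'dq': array([-0.00216586,  0.0006241 ,  0.00026173,  0.00168673,  0.00028287,
        0.00001304]), 'joint_efforts': array([  0.00058708, -40.59752584, -29.26291645,  -0.00004858,
         0.00571075,  -0.00001194]), 'eef_pos': array([0.15153142, 0.65715776, 0.25191866]), 'tcp_rot': array([ 0.11316532,  0.99357545, -0.00115071, -0.00032072]), 'contact_force': array([ 1.18725537, -0.835904  , -0.01991571]), 'wrist_torque': array([0.01831945, 0.07448812, 0.01706805]), 'finger_force': 0.0, 'opening': 0.9919777639229569} 0.022
side [[0.984, -0.111, 0.141, 0.421], [-0.179, -0.546, 0.818, -0.862], [-0.014, -0.83, -0.557, 0.652], [0.0, 0.0, 0.0, 1.0]] 494.2044288238658
base 0.61 [ 0.5605 -0.042   0.0077] [284. 249.]
cover 0.91 [0.3095 0.1993 0.0715] [162. 179.]
cover 0.78 [0.4693 0.1791 0.07  ] [230. 177.]
cover_grip 0.66 [0.3161 0.1958 0.0678] [165. 181.]
inner 0.68 [ 0.5494 -0.3508  0.0642] [312. 341.]
inner 0.62 [ 0.4847 -0.256   0.0637] [262. 304.]
tape 0.71 [0.4739 0.1799 0.0674] [232. 178.]
tape 0.6 [ 0.7602 -0.0229  0.0181] [372. 229.]
cup 0.57 [ 0.7533 -0.2625  0.0599] [414. 287.]
jar 0.8 [0.7365 0.2191 0.0541] [333. 164.]
top [[-0.026, -0.985, 0.171, 0.335], [-0.999, 0.03, 0.017, -0.044], [-0.022, -0.17, -0.985, 1.391], [0.0, 0.0, 0.0, 1.0]] 539.9403634137823
base 0.75 [ 0.5658 -0.0125  0.0098] [283. 213.]
cover 0.73 [0.4642 0.2091 0.0933] [192. 251.]
cover 0.65 [0.3066 0.2215 0.096 ] [187. 316.]
cover_grip 0.89 [0.465  0.2075 0.0942] [192. 251.]
cover_grip 0.73 [0.3098 0.223  0.0941] [186. 315.]
inner 0.95 [ 0.4824 -0.2296  0.0838] [371. 239.]
inner 0.92 [ 0.544  -0.3195  0.0845] [406. 213.]
inner 0.58 [0.4642 0.2062 0.0942] [193. 251.]
tape 0.61 [ 0.7576 -0.0058  0.0257] [278. 140.]
cup 0.86 [ 0.7682 -0.2444  0.0418] [369. 132.]
jar 0.59 [0.7344 0.2367 0.0835] [182. 146.]
```

View pics/side0.png

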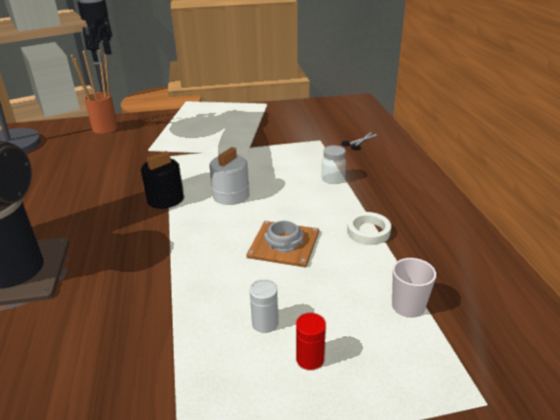

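View pics/top0.png

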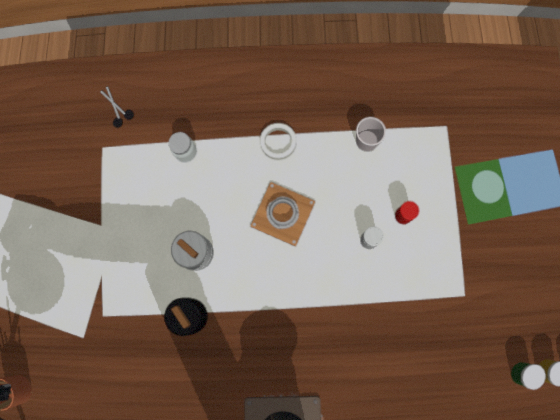

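Run:
```python
from h import *
t=cv2.imread('pics/top0.png');s=cv2.imread('pics/side0.png')
def crop(i,u,v,w=66,h=50): 
    return cv2.resize(i[v-h//2:v+h//2,u-w//2:u+w//2],(396,300),interpolation=cv2.INTER_LANCZOS4)
cv2.imwrite('pics/m0.png',np.vstack([np.hstack([crop(t,283,213),crop(s,284,243)]),np.hstack([crop(t,191,250),crop(t,371,237)])]))
```

```text
(no output)
```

View pics/m0.png

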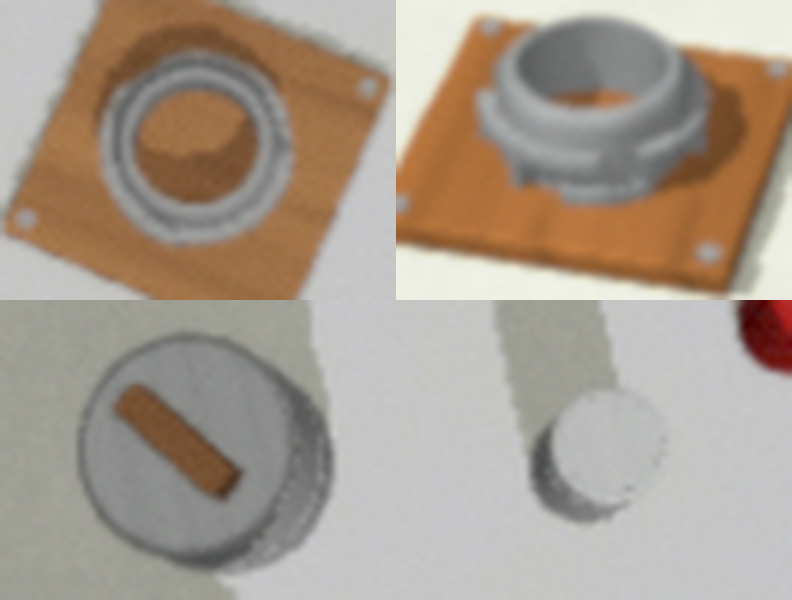

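Run:
```python
from h import *
np.set_printoptions(suppress=True,precision=4)
t=shot('top');s=shot('side')
def bar(p,u,v,w):
    c=p['color'][v-w:v+w,u-w:u+w].astype(int); m=((c[...,0]-c[...,2])>35).astype(np.uint8)
    n,l,st,ce=cv2.connectedComponentsWithStats(m); k=1+np.argmax(st[1:,4]); return (l==k),(u-w,v-w),st[k]
m,o,st=bar(t,190,250,16)
r=cv2.minAreaRect(np.argwhere(m)[:,::-1].astype(np.float32)); cen=np.array(r[0])+o
print('top bar',cen,r[1:],st)
b=cv2.boxPoints(r)+o
W=[onz(t,q,.124) for q in b]; print('box',np.array(W))
e=max([(W[i+1]-W[i]) for i in range(3)],key=np.linalg.norm); print('yaw',np.degrees(np.arctan2(e[1],e[0])))
m2,o2,st2=bar(s,230,157,14);r2=cv2.minAreaRect(np.argwhere(m2)[:,::-1].astype(np.float32));c2=np.array(r2[0])+o2;print('side bar',c2,r2[1:])
print('tri bar',tri(t,cen,s,c2))
print('roof circle',onz(t,(188.8,248.6),.096),'bar top',onz(t,(187.8,248.5),.124))
a,bb=(282.9,211.9),(284.4,228.4)
print('neck',onz(t,a,.044),onz(s,bb,.044),tri(t,a,s,bb))
i=onz(t,(373.4,236.6),.085); print('inner',i,'pred side',proj(s,i))
# side ellipse of inner top
c=s['color'][275:335,240:290].astype(int)
hsv=cv2.cvtColor(s['color'],cv2.COLOR_RGB2GRAY)
for v in range(278,300,2): print(v,hsv[v,244:286].tolist())
g=onz(s,(287.5,243.8),.028);print('gap',g)
```

```text
top bar [186.9414 248.0034] ((22.837507247924805, 6.062320709228516), 41.633541107177734) [  3   5  20  19 139]
box [[0.4824 0.2406 0.124 ]
 [0.4931 0.2307 0.124 ]
 [0.4557 0.1894 0.124 ]
 [0.4452 0.1991 0.124 ]]
yaw -132.0655409261232
side bar [227. 156.] ((11.648702621459961, 22.188007354736328), 56.30992889404297)
tri bar (array([0.47  , 0.2183, 0.1069]), np.float64(0.0016548870412958628))
roof circle [0.4704 0.216  0.096 ] bar top [0.4678 0.2128 0.124 ]
neck [ 0.5629 -0.0143  0.044 ] [ 0.5661 -0.0193  0.044 ] (array([ 0.5653, -0.0143,  0.0402]), np.float64(0.0033320348267205564))
inner [ 0.4882 -0.2345  0.085 ] pred side [[261.7414 286.0359]]
278 [239, 238, 237, 239, 238, 237, 237, 239, 239, 240, 239, 239, 237, 236, 236, 235, 234, 234, 234, 235, 235, 236, 235, 235, 235, 237, 237, 237, 237, 238, 237, 237, 237, 237, 237, 238, 238, 237, 237, 237, 236, 237]
280 [237, 237, 237, 238, 238, 237, 236, 237, 239, 238, 235, 229, 222, 219, 209, 200, 199, 197, 201, 201, 199, 198, 196, 198, 202, 212, 218, 221, 229, 235, 239, 239, 238, 237, 237, 237, 237, 237, 237, 237, 237, 237]
282 [238, 237, 
[... 1249 characters left out ...]
 236, 238, 237, 237, 236]
294 [238, 238, 238, 238, 235, 218, 184, 196, 218, 222, 218, 207, 198, 208, 211, 211, 212, 212, 212, 214, 213, 214, 215, 215, 215, 216, 217, 216, 211, 195, 164, 133, 130, 186, 231, 234, 232, 234, 235, 234, 234, 234]
296 [238, 238, 239, 239, 238, 222, 177, 164, 178, 196, 213, 224, 227, 224, 223, 222, 222, 220, 220, 220, 217, 216, 220, 217, 216, 207, 194, 176, 155, 138, 124, 117, 131, 186, 230, 235, 235, 234, 233, 232, 233, 234]
298 [238, 238, 239, 238, 236, 225, 189, 170, 168, 169, 172, 177, 184, 189, 196, 199, 200, 203, 199, 194, 187, 180, 173, 165, 155, 144, 138, 135, 130, 127, 123, 121, 132, 171, 218, 233, 236, 235, 234, 234, 235, 234]
gap [ 0.5663 -0.0528  0.028 ]
```

```bash
cat >> h.py <<'E'
def plan(pos,yaw=None,ref=None):
    """deltas from measured pose to TCP pos with tool straight down, y axis at yaw deg (mod 180)"""
    s=ctrl.get_state(); P,Q=ref if ref else (s['eef_pos'],s['tcp_rot'])
    A=R.from_quat(Q); y=A.as_matrix()[:,1]; cur=np.degrees(np.arctan2(y[1],y[0]))
    if yaw is None: yaw=cur
    d=(yaw-cur+90)%180-90; yw=np.radians(cur+d)
    Y=np.array([np.cos(yw),np.sin(yw),0]);Z=np.array([0,0,-1.]);X=np.cross(Y,Z)
    B=R.from_matrix(np.stack([X,Y,Z],1))
    print('turn',np.degrees((A.inv()*B).as_rotvec()).round(2),'shift',(A.inv().apply(np.array(pos)-P)*1000).round(1),'yaw now',cur.round(1))
    return np.array(pos),B.as_quat()
E
python3 - <<'E'
from h import *
s=ctrl.get_state()
t=shot('top');sd=shot('side')
for n,a,b,z in [('neck',(282.5,211.5),(284,228),.044),('inner',(373,236.2),(263,288),.085)]:
    print(n,onz(t,a,z),onz(sd,b,z),tri(t,a,sd,b))
r=plan([.47,.2,.25],50)
plan([.485,-.235,.2],50,r)
E
```

```text
neck [ 0.56399589 -0.01330631  0.044     ] [ 0.56549775 -0.01764951  0.044     ] (array([ 0.56540881, -0.0132713 ,  0.04073446]), np.float64(0.00169254062799332))
inner [ 0.48919664 -0.23354477  0.085     ] [ 0.48957063 -0.23975994  0.085     ] (array([ 0.48998562, -0.23427869,  0.07997886]), np.float64(0.0003882577187042743))
turn [-0.    0.   27.01] shift [-413.  -374.4    3.4] yaw now 77.0
turn [0. 0. 0.] shift [-291.1 -323.6   50. ] yaw now 50.0
```

>>> send_rows(rows="0 0 27 -413 -374 3 1;0 0 27 -413 -374 3 1;0 0 27 -413 -374 3 1;0 0 27 -413 -374 3 1;0 0 27 -413 -374 3 1;0 0 27 -413 -374 3 1;0 0 27 -413 -374 3 1;0 0 27 -413 -374 3 1")

```text
time: 2.0
eef_pos: [0.4383, 0.2456, 0.2511]
tcp_rot: [0.342, 0.94, 0.0, 0.001]
contact_force: [0.9, 0.6, -0.0]
opening: 0.998
finger_force: 0.0
```

Run:
```python
from h import *
print(ctrl.get_state()['eef_pos'],ctrl.get_state()['qpos'])
plan([.4895,-.236,.15],50)
```

```text
[0.43831459 0.24563175 0.25112967] [ 3.08560080e-01 -9.93333185e-02  1.99580313e+00  9.54818004e-05
  1.24369120e+00 -5.64399942e-01]
turn [0.07 0.04 0.02] shift [-348.6 -336.3  100.9] yaw now 50.0
```

>>> send_rows(rows="0 0 0 -349 -336 101 1;0 0 0 -349 -336 101 1;0 0 0 -349 -336 101 1;0 0 0 -349 -336 101 1;0 0 0 -349 -336 101 1;0 0 0 -349 -336 101 1;0 0 0 -349 -336 101 1;0 0 0 -349 -336 101 1")

```text
time: 3.0
eef_pos: [0.4888, -0.2367, 0.1496]
tcp_rot: [0.342, 0.94, -0.0, 0.0]
contact_force: [0.8, 0.8, -0.0]
opening: 1.002
finger_force: 0.0
```

Run:
```python
from h import *
t=shot('top','top1');s=shot('side','side1')
a=cv2.imread('pics/top1.png')[170:310,300:440];b=cv2.imread('pics/side1.png')[230:370,190:330]
cv2.imwrite('pics/m1.png',cv2.resize(np.hstack([a,b]),(800,400),interpolation=cv2.INTER_CUBIC))
print(ctrl.get_state()['eef_pos']); plan([.4895,-.236,.068],50)
```

```text
[ 0.4885848  -0.23909254  0.14877415]
turn [-0.06  0.02 -0.3 ] shift [ 1.3  3.  80.8] yaw now 49.7
```

View pics/m1.png

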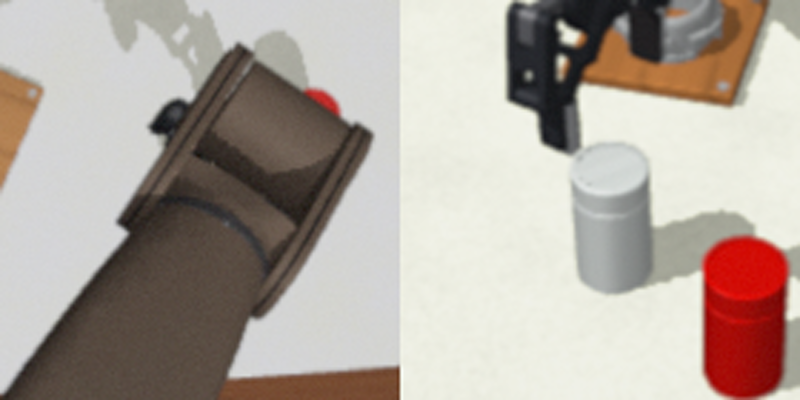

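>>> send_rows(rows="0 0 0 0 0 41 1;0 0 0 0 0 82 1;0 0 0 0 0 82 1")

```text
time: 3.48
eef_pos: [0.4864, -0.232, 0.0645]
tcp_rot: [0.342, 0.94, 0.001, -0.004]
contact_force: [-0.5, -0.4, -0.0]
opening: 0.995
finger_force: 0.0
```

>>> send_rows(rows="0 0 0 0 0 0 -1;0 0 0 0 0 0 -1;0 0 0 0 0 0 -1;0 0 0 0 0 0 -1;0 0 0 0 0 0 -1;0 0 0 0 0 0 -1", grip_force=50)

```text
time: 4.22
eef_pos: [0.4903, -0.2353, 0.0702]
tcp_rot: [0.342, 0.94, -0.0, 0.002]
contact_force: [-1.3, -0.1, 6.4]
opening: 0.547
finger_force: 51.0
```

Run:
```python
from h import *
B=ctrl.get_state(); y=R.from_euler('z',50,degrees=True)
q=R.from_matrix(np.stack([[np.sin(np.radians(50)),-np.cos(np.radians(50)),0],[np.cos(np.radians(50)),np.sin(np.radians(50)),0],[0,0,-1]],1)).as_quat()
c=(np.array([.4895,-.236,.068]),q)
plan([.4895+.0754,-.236+.221,.145],50,c)
```

```text
Traceback (most recent call last):
  File "scipy/spatial/transform/_rotation.pyx", line 1143, in scipy.spatial.transform._rotation.Rotation.from_matrix
ValueError: Non-positive determinant (left-handed or null coordinate frame) in rotation matrix 0: [[ 0.76604444  0.64278761  0.        ]
 [-0.64278761  0.76604444  0.        ]
 [ 0.          0.         -1.        ]].
```

>>> send_rows(rows="0 0 0 0 0 -50 -1;0 0 0 20 40 -77 -1;0 0 0 42 100 -77 -1;0 0 0 63 160 -77 -1;0 0 0 84 218 -77 -1;0 0 0 84 218 -77 -1;0 0 0 84 218 -77 -1;0 0 0 84 218 -77 -1")

```text
time: 5.22
eef_pos: [0.5641, -0.0144, 0.1444]
tcp_rot: [0.343, 0.939, -0.0, -0.0]
contact_force: [0.2, 0.5, -2.7]
opening: 0.547
finger_force: 53.4
```

Run:
```python
from h import *
s=shot('side','side2');st=ctrl.get_state();print(st['eef_pos'],st['contact_force'])
b=cv2.imread('pics/side2.png')[190:270,225:345]
cv2.imwrite('pics/m2.png',cv2.resize(b,(780,520),interpolation=cv2.INTER_CUBIC))
for z in (.044,.0765): print(z,proj(s,[[.565,-.0155,z]]))
```

```text
[ 0.56416531 -0.01460617  0.1444395 ] [-0.08946415 -0.19137204 -3.10172002]
0.044 [[283.58894666 227.45334049]]
0.0765 [[283.36130627 214.76959842]]
```

View pics/m2.png

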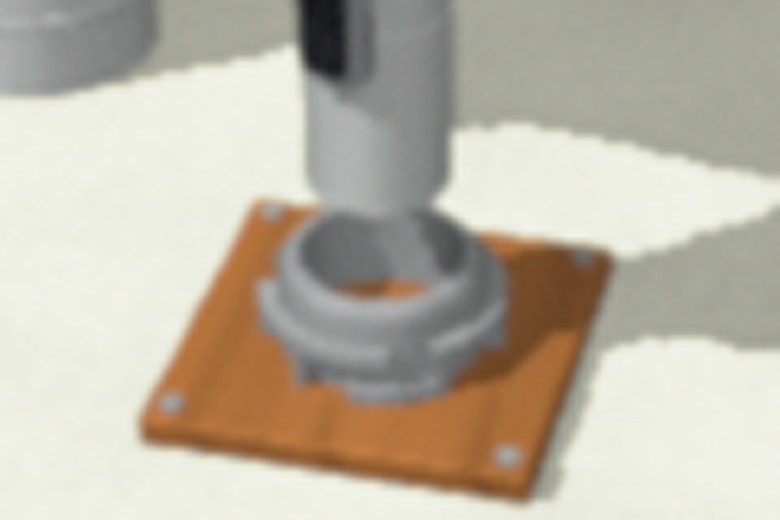

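Run:
```python
from h import *
from scipy.optimize import brentq
s=shot('side');a=np.linspace(0,2*np.pi,181)
def circ(x,y,z,r): return proj(s,np.stack([x+r*np.cos(a),y+r*np.sin(a),0*a+z],1))
print('neck y',brentq(lambda y:circ(.565,y,.044,.0275)[:,1].max()-235.3,-.06,.03), circ(.565,-.0155,.044,.0275)[:,0].min(),circ(.565,-.0155,.044,.0275)[:,0].max())
print('can y',brentq(lambda y:circ(.565,y,.0759,.024)[:,1].max()-222.65,-.06,.03))
img=cv2.cvtColor(s['color'],cv2.COLOR_RGB2GRAY)
for u in (282,284):print(u,img[214:262,u].tolist())
for v in (215,218,231,233):print(v,img[v,262:310].tolist())
```

```text
neck y -0.016238521426178116 270.66761653529574 296.5165348402107
can y -0.019609286018622264
282 [167, 166, 167, 167, 167, 167, 165, 169, 169, 147, 125, 118, 118, 117, 116, 113, 112, 111, 109, 97, 93, 115, 155, 174, 169, 155, 146, 141, 143, 156, 163, 147, 131, 118, 120, 148, 149, 139, 134, 132, 133, 132, 132, 132, 134, 136, 123, 110]
284 [155, 154, 156, 154, 155, 156, 156, 158, 157, 143, 130, 129, 129, 130, 128, 124, 121, 115, 111, 109, 110, 133, 164, 175, 168, 152, 141, 136, 138, 145, 146, 132, 122, 116, 122, 146, 144, 134, 131, 130, 130, 129, 129, 129, 130, 131, 126, 113]
215 [236, 237, 236, 238, 238, 238, 237, 237, 235, 221, 181, 167, 171, 174, 176, 178, 177, 178, 176, 171, 166, 160, 154, 151, 146, 140, 140, 135, 132, 128, 122, 130, 180, 227, 234, 234, 233, 234, 236, 236, 235, 235, 235, 235, 236, 236, 236, 236]
218 [237, 238, 238, 237, 237, 236, 238, 238, 237, 230, 206, 177, 170, 174, 176, 177, 177, 178, 174, 171, 167, 159, 155, 149, 145, 141, 137, 135, 130, 126, 131, 158, 208, 233, 236, 235, 235, 235, 236, 237, 237, 237, 237, 237, 236, 236, 236, 237]
231 [125, 122, 121, 120, 122, 128, 142, 158, 162, 144, 117, 101, 99, 102, 105, 108, 108, 111, 111, 111, 111, 112, 115, 126, 134, 137, 137, 139, 136, 129, 113, 95, 89, 98, 110, 110, 103, 98, 102, 107, 100, 87, 84, 84, 82, 83, 83, 80]
233 [122, 123, 137, 154, 156, 149, 142, 151, 164, 168, 161, 146, 125, 110, 106, 103, 102, 101, 101, 99, 97, 99, 109, 123, 130, 131, 133, 135, 137, 141, 146, 149, 149, 140, 128, 116, 103, 99, 104, 109, 105, 94, 85, 84, 83, 83, 80, 80]
```

>>> send_rows(rows="0 0 0 0 2 0 -1;0 0 0 0 2 15 -1;0 0 0 0 2 30 -1;0 0 0 0 2 38 -1;0 0 0 0 2 44 -1;0 0 0 0 2 50 -1")

```text
time: 6.08
eef_pos: [0.5661, -0.0118, 0.0943]
tcp_rot: [0.342, 0.94, 0.0, 0.0]
contact_force: [0.1, -0.8, -3.0]
opening: 0.549
finger_force: 53.4
```

>>> send_rows(rows="0 0 0 0 0 6 -1;0 0 0 0 0 10 -1;0 0 0 0 0 12 -1;0 0 0 0 0 13 -1")

```text
time: 6.58
eef_pos: [0.566, -0.0119, 0.0823]
tcp_rot: [0.342, 0.94, -0.0, -0.0]
contact_force: [-2.3, -0.1, 3.6]
opening: 0.547
finger_force: 53.7
```

>>> send_rows(rows="0 0 0 0 0 0 1;0 0 0 0 0 0 1;0 0 0 0 0 0 1;0 0 0 0 0 0 1;0 0 0 0 0 -30 1;0 0 0 0 0 -80 1;0 0 0 0 0 -130 1;0 0 0 0 0 -130 1")

```text
time: 7.58
eef_pos: [0.5689, -0.0124, 0.2177]
tcp_rot: [0.342, 0.94, 0.001, 0.006]
contact_force: [-0.1, -0.3, 0.3]
opening: 0.999
finger_force: 0.0
```

Run:
```python
from h import *
print(ctrl.get_state()['eef_pos'],ctrl.get_state()['qpos'])
# bar yaw ~48 -> closing axis 138 = -42
plan([.4695,.2165,.21],-42)
```

```text
[ 0.5688562  -0.01236395  0.21766297] [-2.00008257e-01  8.09196005e-02  1.88024289e+00  6.72872329e-06
  1.16911300e+00 -1.07290515e+00]
turn [ -0.19   0.69 -87.99] shift [223.3 111.5   6. ] yaw now 50.0
```

>>> send_rows(rows="0 0 -88 223 112 0 1;0 0 -88 223 112 0 1;0 0 -88 223 112 0 1;0 0 -88 223 112 0 1;0 0 -88 223 112 0 1;0 0 -88 223 112 0 1;0 0 -88 223 112 0 1;0 0 -88 223 112 0 1")

```text
time: 8.57
eef_pos: [0.4663, 0.2173, 0.2102]
tcp_rot: [-0.393, 0.919, 0.0, -0.001]
contact_force: [-0.1, -0.3, -0.0]
opening: 1.001
finger_force: 0.0
```

>>> send_rows(rows="0 0 -3 0 0 0 1;0 0 -3 0 0 0 1;0 0 -3 0 0 0 1")

```text
time: 8.95
eef_pos: [0.4667, 0.2172, 0.211]
tcp_rot: [-0.414, 0.91, 0.0, -0.001]
contact_force: [-0.1, -0.9, -0.3]
opening: 1.003
finger_force: 0.0
```

Run:
```python
from h import *
s=shot('side','side3');t=shot('top');st=ctrl.get_state();print(st['eef_pos'],st['qpos'])
b=cv2.imread('pics/side3.png')
cv2.imwrite('pics/m3.png',np.hstack([cv2.resize(b[100:220,170:290],(400,400),interpolation=cv2.INTER_CUBIC),cv2.resize(b[180:270,240:330],(400,400),interpolation=cv2.INTER_CUBIC)]))
plan([.470,.2165,.121],138)
```

```text
[0.46686854 0.21724361 0.21130672] [ 2.38306186e-01 -2.93499196e-02  2.00513325e+00 -1.66009734e-05
  1.16631976e+00 -2.18624322e+00]
turn [ 0.02 -0.02  0.92] shift [-1.5 -2.9 90.3] yaw now 138.9
```

View pics/m3.png

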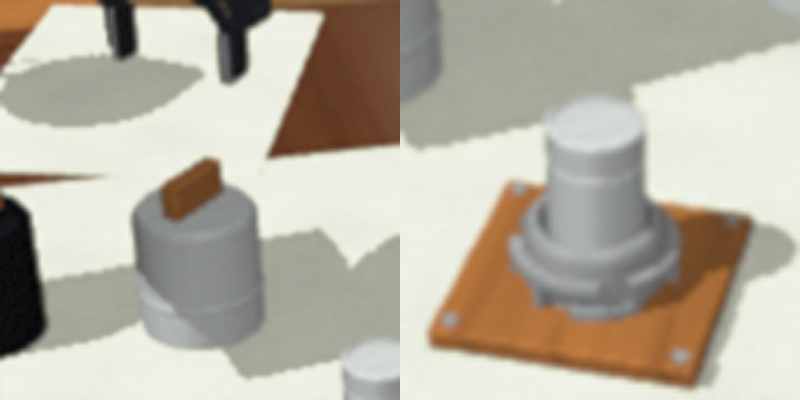

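>>> send_rows(rows="0 0 1 -1 -3 50 1;0 0 1 -1 -3 80 1;0 0 1 -1 -3 90 1;0 0 1 -1 -3 90 1")

```text
time: 9.55
eef_pos: [0.4699, 0.2161, 0.1216]
tcp_rot: [-0.406, 0.914, 0.0, -0.0]
contact_force: [0.1, 0.4, 0.3]
opening: 1.001
finger_force: 0.0
```

>>> send_rows(rows="0 0 0 0 0 0 -1;0 0 0 0 0 0 -1;0 0 0 0 0 0 -1;0 0 0 0 0 0 -1;0 0 0 0 0 0 -1;0 0 0 0 0 0 -1;0 0 0 0 0 0 -1;0 0 0 0 0 0 -1", grip_force=80)

```text
time: 10.55
eef_pos: [0.4702, 0.2164, 0.1223]
tcp_rot: [-0.406, 0.914, 0.0, 0.0]
contact_force: [-2.4, 0.2, 5.8]
opening: 0.166
finger_force: 79.1
```

>>> send_rows(rows="0 0 0 0 0 -40 -1;0 0 0 0 0 -90 -1;0 0 0 0 0 -130 -1;0 0 0 20 -42 -130 -1;0 0 0 44 -92 -130 -1;0 0 0 68 -142 -130 -1;0 0 0 90 -190 -130 -1;0 0 0 107 -225 -130 -1")

```text
time: 11.55
eef_pos: [0.5652, -0.0164, 0.2496]
tcp_rot: [-0.406, 0.914, 0.0, -0.001]
contact_force: [-0.2, 1.2, -3.5]
opening: 0.169
finger_force: 78.9
```

>>> send_rows(rows="0 0 0 0 0 0 -1;0 0 0 0 0 0 -1;0 0 0 0 0 0 -1;0 0 0 0 0 0 -1")

```text
time: 12.05
eef_pos: [0.565, -0.0131, 0.2515]
tcp_rot: [-0.407, 0.913, 0.0, -0.0]
contact_force: [0.1, -0.8, -2.4]
opening: 0.17
finger_force: 79.0
```

Run:
```python
from h import *
s=shot('side','side4');t=shot('top','top4');st=ctrl.get_state();print(st['eef_pos'],st['tcp_rot'],st['contact_force'],st['wrist_torque'])
a=cv2.imread('pics/top4.png');b=cv2.imread('pics/side4.png')
cv2.imwrite('pics/m4.png',np.hstack([cv2.resize(b[160:260,235:335],(400,400),interpolation=cv2.INTER_CUBIC),cv2.resize(a[165:265,235:335],(400,400),interpolation=cv2.INTER_CUBIC)]))
g=cv2.cvtColor(s['color'],cv2.COLOR_RGB2GRAY)
for v in (185,190,195,200,205,210):print(v,g[v,252:318].tolist())
```

```text
[ 0.56519355 -0.01333996  0.25170641] [-4.06883251e-01  9.13480164e-01 -6.48646479e-05  7.49288976e-05] [ 0.26650059  0.01954284 -2.67515414] [0.0006627  0.07653938 0.02982976]
185 [160, 163, 163, 163, 164, 163, 163, 160, 161, 171, 176, 172, 173, 172, 174, 176, 179, 181, 178, 177, 177, 177, 179, 178, 178, 175, 172, 170, 167, 167, 165, 163, 162, 160, 154, 152, 148, 146, 143, 141, 141, 137, 137, 135, 135, 133, 134, 132, 131, 131, 132, 130, 123, 127, 147, 162, 164, 163, 162, 163, 164, 166, 165, 165, 163, 161]
190 [177, 177, 181, 198, 219, 223, 220, 207, 180, 164, 165, 165, 168, 171, 176, 179, 185, 192, 195, 195, 196, 198, 197, 191, 186, 181, 177, 175, 171, 169, 169, 166, 165, 162, 161, 160, 167, 169, 167, 163, 157, 152, 143, 137, 135, 131, 128, 127, 123, 127, 125, 122, 118, 126, 145, 164, 166, 167, 166, 166, 165, 165, 164, 163, 162, 163]
195 [236, 237, 238, 238, 238, 238, 238, 230, 203, 166, 163, 167, 171, 173, 174, 175, 176, 179, 181, 179, 179, 178, 179, 178, 177, 175, 173, 170, 167, 164, 164, 161, 158, 156, 153, 148, 143, 141, 139, 141, 139, 137, 137, 136, 134, 132, 131, 130, 128, 128
[... 386 characters left out ...]
 168, 167, 168, 168, 166, 168]
205 [239, 239, 239, 239, 238, 239, 239, 239, 239, 237, 223, 181, 167, 167, 168, 168, 169, 169, 171, 173, 179, 179, 171, 170, 172, 173, 172, 170, 167, 164, 162, 160, 158, 154, 152, 147, 146, 144, 142, 141, 140, 139, 145, 153, 160, 163, 165, 166, 168, 167, 165, 167, 168, 169, 169, 168, 168, 169, 168, 169, 169, 171, 169, 169, 169, 168]
210 [238, 239, 238, 239, 239, 239, 239, 239, 238, 239, 239, 238, 237, 237, 238, 238, 238, 237, 235, 228, 207, 197, 204, 190, 159, 142, 140, 139, 140, 141, 141, 140, 141, 141, 141, 140, 142, 142, 144, 145, 147, 144, 153, 195, 229, 234, 233, 235, 235, 235, 236, 236, 237, 236, 234, 235, 234, 235, 235, 236, 237, 237, 238, 237, 232, 224]
```

View pics/m4.png

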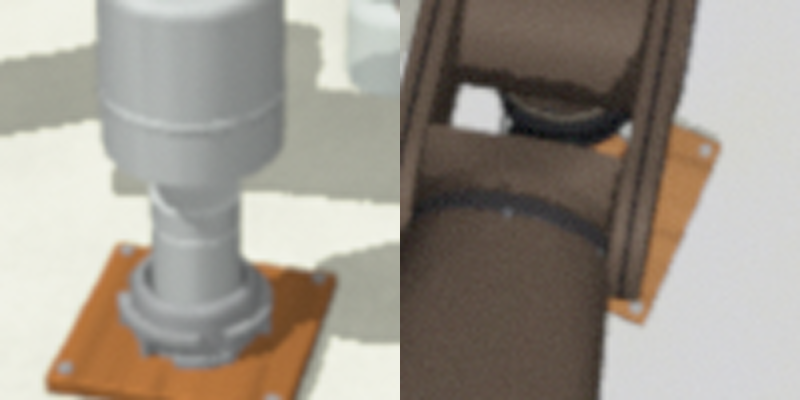

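Run:
```python
from h import *
from scipy.optimize import brentq
p=shot('side');a=np.linspace(0,2*np.pi,181)
def circ(x,y,z,r): return proj(p,np.stack([x+r*np.cos(a),y+r*np.sin(a),0*a+z],1))
g=cv2.cvtColor(p['color'],cv2.COLOR_RGB2GRAY)
for u in (265,269,283,297,301):print(u,g[196:216,u].tolist())
for v in (206,):print([ (x,round(brentq(lambda y:circ(.565,y,z,.0465)[:,1].max()-v,-.06,.03),4)) for x,z in ((0,.1275),(0,.1294))])
m=circ(.565,-.0155,.1294,.0465)
for u in (265,269,297,301): print(u,[q[1].round(1) for q in m if abs(q[0]-u)<.8])
print(proj(p,[[.565,-.0155,z] for z in (.044,.13,.15,.2)]))
```

```text
265 [172, 171, 171, 170, 170, 169, 169, 170, 167, 167, 167, 165, 181, 224, 237, 238, 237, 238, 237, 238]
269 [179, 178, 177, 178, 178, 177, 178, 176, 172, 168, 167, 165, 181, 224, 237, 237, 237, 237, 238, 237]
283 [163, 162, 162, 162, 161, 162, 162, 162, 162, 161, 156, 147, 143, 142, 141, 141, 146, 150, 145, 142]
297 [133, 133, 132, 133, 132, 130, 133, 143, 156, 164, 164, 179, 222, 234, 234, 233, 235, 235, 235, 234]
301 [127, 126, 126, 125, 132, 146, 161, 167, 168, 166, 165, 180, 222, 235, 236, 234, 235, 235, 236, 236]
[(0, -0.0142), (0, -0.0172)]
265 [np.float64(186.2), np.float64(186.6), np.float64(186.9), np.float64(200.9), np.float64(201.3), np.float64(201.6)]
269 [np.float64(184.2), np.float64(184.5), np.float64(203.0), np.float64(203.3)]
297 [np.float64(184.3), np.float64(184.1), np.float64(183.8), np.float64(203.2), np.float64(202.9), np.float64(202.6)]
301 [np.float64(186.3), np.float64(186.0), np.float64(185.7), np.float64(201.1), np.float64(200.7), np.float64(200.4)]
[[283.58894666 227.45334049]
 [282.96879808 192.8946572 ]
 [282.8160818  184.38187424]
 [282.4191389  162.25075996]]
```

>>> send_rows(rows="0 0 0 0 0 30 -1;0 0 0 0 0 60 -1;0 0 0 0 0 75 -1;0 0 0 0 0 83 -1;0 0 0 0 0 88 -1;0 0 0 0 0 92 -1;0 0 0 0 0 92 -1")

```text
time: 13.08
eef_pos: [0.5656, -0.0141, 0.16]
tcp_rot: [-0.406, 0.914, -0.0, 0.0]
contact_force: [0.5, -1.0, -3.7]
opening: 0.17
finger_force: 79.0
```

Rim is below the neck top without contact. Down to the rails.

>>> send_rows(rows="0 0 0 0 0 3 -1;0 0 0 0 0 6 -1;0 0 0 0 0 9 -1;0 0 0 0 0 11 -1;0 0 0 0 0 11 -1")

```text
time: 13.7
eef_pos: [0.5661, -0.0142, 0.1527]
tcp_rot: [-0.407, 0.914, -0.0, 0.0]
contact_force: [-6.4, 1.9, 13.4]
opening: 0.169
finger_force: 81.4
```

>>> send_rows(rows="0 0 4 0 0 0 -1;0 0 8 0 0 0 -1;0 0 11 0 0 0 -1;0 0 13 0 0 1 -1;0 0 15 0 0 1 -1;0 0 17 0 0 1 -1;0 0 18 0 0 1 -1")

```text
time: 14.58
eef_pos: [0.5673, -0.0145, 0.1526]
tcp_rot: [-0.259, 0.966, -0.001, 0.002]
contact_force: [-4.0, 0.7, 14.1]
opening: 0.169
finger_force: 81.5
```

>>> send_rows(rows="0 0 1 0 0 0 -1;0 0 2 0 0 0 -1;0 0 3 0 0 0 -1;0 0 4 0 0 0 -1;0 0 5 0 0 0 -1;0 0 6 0 0 0 -1;0 0 7 0 0 0 -1;0 0 8 0 0 0 -1")

```text
time: 15.58
eef_pos: [0.5678, -0.0154, 0.1527]
tcp_rot: [-0.191, 0.982, -0.002, 0.002]
contact_force: [-2.4, -2.6, 13.4]
opening: 0.166
finger_force: 81.3
```

>>> send_rows(rows="0 0 6 0 0 0 -1;0 0 12 0 0 0 -1;0 0 18 0 0 0 -1;0 0 24 0 0 0 -1;0 0 30 0 0 0 -1;0 0 36 0 0 0 -1;0 0 40 0 0 0 -1;0 0 42 0 0 0 -1")

```text
time: 16.58
eef_pos: [0.567, -0.0159, 0.1521]
tcp_rot: [0.173, 0.985, -0.002, 0.002]
contact_force: [-3.4, -2.2, 11.4]
opening: 0.168
finger_force: 81.1
```

>>> send_rows(rows="0 0 1 0 0 0 -1;0 0 2 0 0 0 -1;0 0 3 0 0 0 -1;0 0 4 0 0 0 -1;0 0 5 0 0 0 -1;0 0 6 0 0 0 -1;0 0 7 0 0 0 -1;0 0 8 0 0 0 -1")

```text
time: 17.58
eef_pos: [0.5652, -0.014, 0.1472]
tcp_rot: [0.243, 0.97, -0.0, -0.0]
contact_force: [-0.0, -0.0, -2.6]
opening: 0.165
finger_force: 79.0
```

>>> send_rows(rows="0 0 0 0 0 3 -1;0 0 0 0 0 6 -1;0 0 0 0 0 9 -1;0 0 0 0 0 11 -1;0 0 0 0 0 11 -1")

```text
time: 18.2
eef_pos: [0.5658, -0.0141, 0.1393]
tcp_rot: [0.242, 0.97, -0.0, -0.0]
contact_force: [-4.2, -0.3, 9.6]
opening: 0.165
finger_force: 80.8
```

>>> send_rows(rows="0 0 4 0 0 0 -1;0 0 8 0 0 0 -1;0 0 12 0 0 0 -1;0 0 16 0 0 0 -1;0 0 20 0 0 0 -1;0 0 24 0 0 0 -1;0 0 27 0 0 0 -1;0 0 30 0 0 0 -1")

```text
time: 19.2
eef_pos: [0.5665, -0.015, 0.1392]
tcp_rot: [0.485, 0.874, -0.001, 0.002]
contact_force: [-1.5, -2.0, 5.7]
opening: 0.174
finger_force: 80.3
```

>>> send_rows(rows="0 0 2 0 0 1 -1;0 0 4 0 0 2 -1;0 0 6 0 0 3 -1;0 0 8 0 0 4 -1;0 0 10 0 0 5 -1;0 0 12 0 0 5 -1")

```text
time: 19.95
eef_pos: [0.5662, -0.0149, 0.1343]
tcp_rot: [0.574, 0.819, -0.001, 0.001]
contact_force: [-3.7, -0.7, 9.9]
opening: 0.168
finger_force: 80.9
```

>>> send_rows(rows="0 0 2 0 0 0 -1;0 0 4 0 0 0 -1;0 0 6 0 0 0 -1;0 0 8 0 0 0 -1;0 0 8 0 0 0 -1")

```text
time: 20.58
eef_pos: [0.5651, -0.015, 0.1345]
tcp_rot: [0.624, 0.781, -0.003, 0.001]
contact_force: [-7.8, -2.1, 12.6]
opening: 0.166
finger_force: 97.4
```

Run:
```python
from h import *
s=ctrl.get_state();q=s['tcp_rot'];print(np.degrees(2*np.arctan2(q[0],q[1])),s['wrist_torque'],s['contact_force'],s['qpos'])
```

```text
77.24923775086575 [-0.20474447  1.41066719  2.4529884 ] [-7.75735688 -2.09409277 12.5832215 ] [-0.20360396  0.1770896   1.93912443 -0.00704274  1.02702196 -0.42249808]
```

>>> send_rows(rows="0 0 1 0 0 0 -1;0 0 2 0 0 0 -1;0 0 3 0 0 0 -1;0 0 3 0 0 0 -1")

```text
time: 21.08
eef_pos: [0.5654, -0.0146, 0.1348]
tcp_rot: [0.644, 0.765, -0.003, 0.001]
contact_force: [-5.5, -0.8, 12.8]
opening: 0.17
finger_force: 121.5
```

Run:
```python
from h import *
s=ctrl.get_state();q=s['tcp_rot'];print(np.degrees(2*np.arctan2(q[0],q[1])),s['wrist_torque'],s['contact_force'])
```

```text
80.10784493697433 [0.06792995 1.62175008 2.95109582] [-5.54955092 -0.7579901  12.76728939]
```

>>> send_rows(rows="0 0 -3 0 0 -2 -1;0 0 -3 0 0 -2 1;0 0 -3 0 0 -2 1;0 0 -3 0 0 -2 1;0 0 -3 0 0 -2 1;0 0 -3 0 0 -30 1;0 0 -3 0 0 -80 1;0 0 -3 0 0 -110 1")

```text
time: 22.08
eef_pos: [0.5662, -0.0143, 0.2444]
tcp_rot: [0.63, 0.777, 0.001, 0.001]
contact_force: [0.5, 0.3, 0.3]
opening: 1.001
finger_force: 0.0
```

>>> send_rows(rows="0 0 0 -60 0 0 1;0 0 0 -120 0 0 1;0 0 0 -180 0 0 1;0 0 0 -230 0 0 1;0 0 0 -230 0 0 1")

```text
time: 22.7
eef_pos: [0.6129, -0.2427, 0.2411]
tcp_rot: [0.632, 0.775, -0.0, 0.0]
contact_force: [-1.3, 0.3, 0.3]
opening: 0.998
finger_force: 0.0
```

Run:
```python
from h import *
s=shot('side','side5');t=shot('top','top5');print(ctrl.get_state()['eef_pos'])
a=cv2.imread('pics/top5.png');b=cv2.imread('pics/side5.png')
cv2.imwrite('pics/m5.png',np.hstack([cv2.resize(b[170:270,235:335],(400,400),interpolation=cv2.INTER_CUBIC),cv2.resize(a[165:265,235:335],(400,400),interpolation=cv2.INTER_CUBIC)]))
c=t['color'][190:230,262:302].astype(int)
# project bar box expected at locked height 0.136
print('bar centre px expected',proj(t,[.5655,-.0145,.136]),proj(s,[.5655,-.0145,.136]))
```

```text
[ 0.61271304 -0.23918506  0.24109641]
bar centre px expected [[281.94468852 204.36045264]] [[283.07866703 190.08534003]]
```

View pics/m5.png

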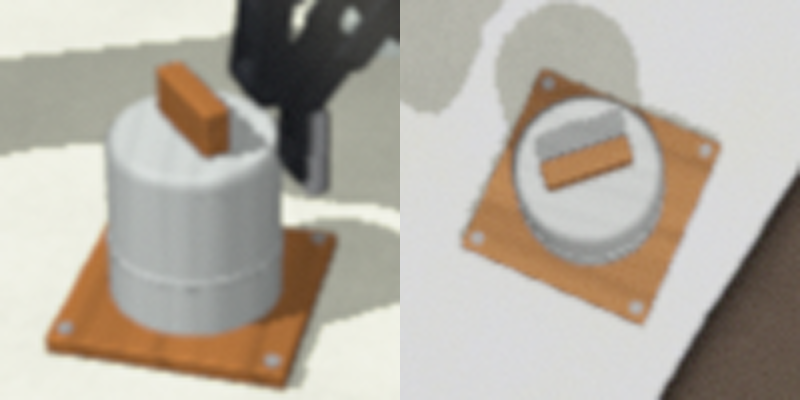

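```bash
python3 -c "
from plant import ctrl
print(ctrl.sign_off())"
```

```text
the job is handed in; nothing more can be done
None
```

The canister stands in the socket, and the cover is seated level on the plinth, twisted clockwise to the stop and released. The job is handed in at about 23 s, with the tape roll, cup, jar and look-alikes left alone.

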